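# Hook the reel arm into the slotted uprights and lock it

### The job

Hang the black reel arm with the yellow lock on the two slotted uprights: push both claws fully into the top pair of slots, then press the arm down, firmly but without forcing it (about 20 N by hand at the most), until it sits fully home and the yellow lock has snapped into the slots. Then let go, and leave everything else on the bench as it stands.

Things in the scene. Friction and masses are not known exactly. Their poses are not given: they have to be found in the camera images.
- uprights: Fixed stand: two aluminium uprights 224 mm high, 30 wide, 90 between centres, on a dark foot 200 x 120 x 12 mm that reaches 45 mm out in front. Origin on the table below the middle of the front faces; x points INTO the uprights (claws enter that way), y along the pair, z up. Each 4 mm front wall has 3 slots 9 wide, 22 high, lower edges at z 110, 150, 190 mm, hollow 25 mm behind; use the top pair
- slot_left (a point): middle of the lower edge of the top slot (z 190 mm), on the front face, in the upright at +y (y = +45 mm in the uprights' frame); axes as the uprights
- slot_right (a point): the same in the upright at -y (y = -45 mm)
- reel_arm: Black hook-on arm, 0.28 kg, standing on the table as it is to hang. Origin: middle of the foot of the back plate's rear face; x from arm to claws, y along the plate, z up. Plate 120 wide, 88 high, x -6 to 0. Bar 12 wide (y), z 58 to 84, x -150 to -6, stop at its tip to z 104; web 8 wide below it to x -75. Hung, its axes match the uprights' and its origin is 128 mm above theirs
- claw_left (a point): underside of the shank of the steel claw at +y, at the plate's rear face (arm frame 0, 45, 62 mm); meets slot_left when seated. Claw 5 mm wide: shank z 62 to 70, hook from it down to z 52, throat 6 mm, nose to x 14. It enters only 10 to 14 mm above its seat, then goes down behind the wall
- claw_right (a point): the same for the claw at -y (arm frame 0, -45, 62 mm); meets slot_right when seated
- lock (a joint): yellow sprung lock bar, two tongues over the claws, sliding along the arm's x. 0 = out (7 mm behind the plate), grows as pushed in. Spring 6 N at 0, 8 N at 7 mm. Entering, the tongues press on the faces: push in with 10 to 12 N till the plate meets the faces and keep pushing while lowering, else the spring throws the claws out; 3 to 12 N down moves it; within 2 mm of the seat they snap into the slots (reads near 0)
- short_arm: plain grey arm of another pattern, 105 mm long, plate 50 x 50 mm, no lock; leave alone. Origin at the foot of its plate; x to its claw
- reel_a: empty orange reel lying flat, 110 mm across, 28 mm high; leave alone. Origin under its centre
- mirror_mount: black mirror mount on a post, about 60 x 60 mm, 105 mm high; leave alone. Origin under its post
- collimator: brass tube with black ring, 65 mm long, lying; leave alone. Origin under its middle
- driver: red screwdriver lying on the table; leave alone. Origin under its middle
- post_holder: black post holder, 60 mm high, 31 mm foot, with a thumbscrew; leave alone. Origin under its centre
- screw_tray: blue divided tray 90 x 120 x 22 mm; leave alone. Origin under its centre
- bar_grip (a point): middle of the bar's top edge where there is room to grip it from above, across y (bar 12 mm thick, 26 deep; arm frame -70, 0, 84 mm); the arm balances near x -40
- thumb_plate (a point): middle of the top of the red thumb plate, 24 (x) by 26 (y) mm, on the bar (arm frame -28, 0, 88 mm): the place to press down, close to the uprights so that the claws do not bind
Mind the look-alikes: they are no part of the job. Leave any orange or turquoise look-alike of the uprights alone.

How it is judged:
By the outcome, as a careful person would: the job done as asked, in the order asked, and still so for the second after the job is handed in, with the robot touching nothing.
It also fails if it takes over 58 s, if anything falls off the work surface, if the arm or the gripper's body presses on something with over 40 N, if the wrist force passes 120 N, or if a joint passes its speed limit or range.

### The arm

A 7-joint arm with a two-finger parallel gripper is mounted at the origin on the work surface. World frame = base frame: x ahead of the robot, y to its left, z up, the work surface at z = 0. Lengths are in m, angles in rad, forces in N, time in s.
With the tool pointing down it reaches from about 0.4 to 0.9 m from the base axis. Payload 5.5 kg.
Tool frame: the origin (TCP) lies on the centre line of the jaws, within the pads' length; the fingertips stand bot.tips_ahead ahead of it and the grasp point (between the pads) lies 6 mm ahead of it (bot.tips_ahead is the distance from the TCP to the fingertips, in m); x points along the fingers, z is the direction in which the jaws open and shut, and the axes are right-handed (so a half turn about x gives the same grasp; the last joint's range is limited). The gripper opens to 92 mm and grips with 3 to 60 N. Pads are 19 mm wide; open, the fingers measure 130 mm over their backs; the gripper's body (75 mm by 190 mm) begins 47 mm behind the grasp point.
Start: joints at [-0.855, 0.501, -0.427, 1.55, 0.221, 1.138, -0.21], TCP at [0.284, 0.585, 0.224] pointing down, gripper open.
Joint ranges: [-2.88, 2.88], [-0.31, 2.03], [-1.54, 1.56], [0.2, 2.42], [-1.41, 4.55], [0.19, 2.02], [-2.57, 2.57]. Speed limits (rad/s): [2.57, 2.57, 3.14, 3.14, 3.14, 3.14, 3.14].

### API

Orientations are given as a rotation vector (axis times angle).
In Python, from workcell import bot gives the robot as it stands.
- The arm moves only by the shell command python3 -m inch 'ROWS' [FORCE]. ROWS is a JSON object of lists of equal length, an entry for each row: "claw": the gripper's target within -1 to 1 (shut at 1, half-way at 0, fully open at -1); "translation": the shift along the tool's x, y, z in units of 25 mm (1.0 is 25 mm), a list of three; "twist": the turn about the tool's x in rad. In form: {"claw": [claw, ...], "translation": [[dx, dy, dz], ...], "twist": [twist, ...]}. A call has 1 to 12 rows; each row is the pose to reach, as a shift and turn from the pose measured when the call began, along the tool's axes at that moment; what a row does not reach only later rows make up. A row lasts 1/12 s, in which the tool goes at most 41.7 mm and 7.16 degrees, less where a joint would pass 70% of its speed; a pose out of reach is approached as far as the arm can. A call with a gripper value outside its range is refused whole. The fingers move at their own pace and stop on an object; FORCE is the grip in N (left out, the last holds). Time passes only in rows, so rows that repeat a pose let the fingers close. It gives the time, the measured TCP pose, the force and the opening at its end, in the units of the state.
- bot.get_state(): the state, without advancing time (a new reading comes with each control period).
- bot.read_camera(name): name is "side" or "top"; returns a dict with "img" (400x640x3 uint8, red, green, blue), "z_map" (400x640 float32, m along the optical axis (not along the pixel's ray), 0 where there is no reading), "K" (3x3 intrinsics, pixels), "dist_coeffs" ([k1, k2, p1, p2, k3] as OpenCV has them; the pictures are not rectified), "world_from_camera" (4x4, takes a point from camera to world coordinates). Camera axes: x right, y down, z forward; pixel columns grow to the right and rows downward; lengths in m; the calibration is good to about 2 mm. A picture is of the moment at which its call begins.
- bot.hand_in(): hands the job in, once; it reports no verdict.
Trained networks look in a picture, given as the dict that the camera call returned (one of the last four; its "shot" number tells which), for a name from the list of things; names that differ only in an ending like _2 or _b are one class to them, and where a whole thing is asked for, a point or a joint stands for the part that bears it (a point fixed in the world has none). Each returns a list of dicts, best first, with "conf" (0 to 1); they miss things now and then, are a little off and sometimes report something else, mostly with a low value. They report only what shows in the picture. A call takes as long as a camera call. They do not tell look-alikes from the thing itself.
- bot.boxes_of(picture, thing): "xy" ([column, row] in pixels, amid what is visible of it).
- bot.silhouettes(picture, thing): "region" (400x640 bool, what is visible of it) and "xy" ([column, row] in pixels, amid what is visible of it).
The state is a dict: "t": time; "q": joint angles; "qvel": joint speeds; "effort": joint torques, N m; "eef_pos": TCP position; "ee_rot": TCP orientation; "wrist_force": force on the tool from outside, world axes, zero at the start; "torque": the same for the moment, N m; "gripper_width": finger opening in m.
Only numpy, scipy, OpenCV 4.12 (cv2) and the standard library are available. Lean on these libraries where they do the work, as an engineer would, in place of code of your own. Each camera call takes 0.05 s, during which the arm holds its last target. There are 200 camera calls.

## Working session

There is one attempt and no reset: what is moved stays moved. The work goes in short steps, Python scripts to look and compute and a shell command to move; the robot and the scene stay as the last step left them, time stands still between calls to the robot, and variables do not carry over. Pictures are saved under pics/ and viewed, about 8 in all and at most 12, crops included, and the job is handed in when it is done.

```bash
ls; mkdir -p pics; python3 - <<'E'
from workcell import bot
import cv2,numpy as np
s=bot.get_state();print({k:np.round(v,3).tolist() for k,v in s.items()},bot.tips_ahead)
for n in("top","side"):
    p=bot.read_camera(n);cv2.imwrite(f"pics/{n}1.png",p["img"][:,:,::-1])
    print(n,p["K"].round(1).tolist(),p["dist_coeffs"],np.round(p["world_from_camera"],3).tolist())
    for t in("uprights","reel_arm","short_arm"):
        print(t,[(np.round(d["xy"]),round(d["conf"],2)) for d in bot.boxes_of(p,t)])
E
```

```text
pics
{'t': 0.0, 'q': [-0.855, 0.502, -0.427, 1.551, 0.221, 1.138, -0.21], 'qvel': [-0.0, -0.001, -0.0, 0.0, 0.002, 0.0, -0.001], 'effort': [-0.0, -56.66, -5.817, -27.912, -0.069, 0.031, 0.0], 'eef_pos': [0.284, 0.584, 0.223], 'ee_rot': [-0.871, 1.392, 0.869], 'wrist_force': [0.383, 0.274, -0.277], 'torque': [-0.001, -0.019, -0.04], 'gripper_width': 0.092} 0.025
top [[480.8, 0.0, 324.1], [0.0, 480.8, 194.7], [0.0, 0.0, 1.0]] [-0.10410274  0.          0.          0.          0.        ] [[-0.018, -0.99, 0.137, 0.245], [-1.0, 0.02, 0.017, 0.009], [-0.019, -0.137, -0.99, 1.395], [0.0, 0.0, 0.0, 1.0]]
uprights [(array([451., 283.]), 0.92), (array([330., 222.]), 0.57)]
reel_arm [(array([290., 132.]), 0.63), (array([479., 180.]), 0.5)]
short_arm [(array([274., 175.]), 0.59)]
side [[388.5, 0.0, 316.7], [0.0, 388.5, 198.8], [0.0, 0.0, 1.0]] [0.0283635 0.        0.        0.        0.       ] [[0.968, -0.135, 0.212, 0.199], [-0.25, -0.599, 0.761, -0.83], [0.024, -0.789, -0.613, 0.811], [0.0, 0.0, 0.0, 1.0]]
uprights [(array([287., 226.]), 0.81), (array([235., 339.]), 0.8), (array([385., 263.]), 0.61)]
reel_arm [(array([368., 188.]), 0.67)]
short_arm [(array([323., 198.]), 0.62), (array([324., 345.]), 0.19)]
```

View pics/top1.png

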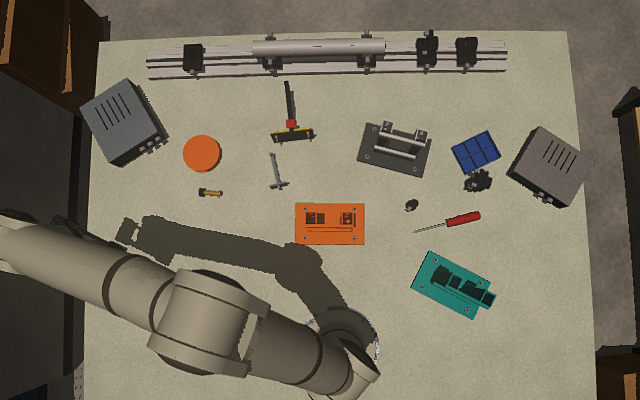

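View pics/side1.png

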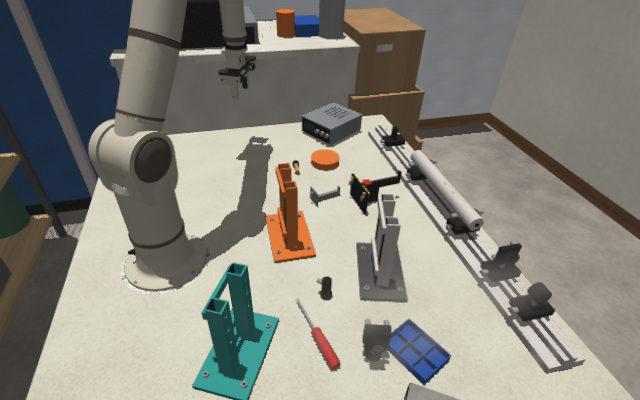

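Candidates for the uprights are aluminium (395,148 top), orange (330,222) and turquoise (451,283). Only the grey aluminium one on a dark foot fits. The reel arm is the black one with the yellow lock at (292,120), and the grey one at (277,172) is the short arm. I'll confirm this in a crop and measure.

```bash
cat > h.py <<'E'
from workcell import bot
import cv2,numpy as np
def cloud(p):
    K=p["K"];v,u=np.mgrid[0:400,0:640];uv=np.stack([u,v],-1).reshape(-1,1,2).astype(np.float64)
    n=cv2.undistortPoints(uv,K,p["dist_coeffs"]).reshape(400,640,2)
    z=p["z_map"];c=np.dstack([n[...,0]*z,n[...,1]*z,z,np.ones_like(z)])
    w=(c@p["world_from_camera"].T)[...,:3];w[z==0]=np.nan;return w
def proj(p,P):
    T=np.linalg.inv(p["world_from_camera"]);r,_=cv2.Rodrigues(T[:3,:3])
    return cv2.projectPoints(np.array(P,float).reshape(-1,1,3),r,T[:3,3],p["K"],p["dist_coeffs"])[0].reshape(-1,2)
def crop(im,c0,c1,r0,r1,w=400,h=400):
    return cv2.resize(im[r0:r1,c0:c1,::-1],(w,h),interpolation=cv2.INTER_CUBIC)
def rect(P): 
    return [np.round(a,4) for a in cv2.minAreaRect(P.astype(np.float32))]
E
python3 - <<'E'
from h import *
t=bot.read_camera("top");s=bot.read_camera("side")
cv2.imwrite("pics/c1.png",np.hstack([crop(t["img"],250,440,70,190,400,253),crop(s["img"],300,450,160,310,253,253)]))
T=cloud(t);S=cloud(s)
np.savez("m.npz",T=T,S=S,ti=t["img"],si=s["img"])
for n,p,W in(("top",t,T),("side",s,S)):
  for th in("uprights","reel_arm"):
    for d in bot.silhouettes(p,th):
        m=d["region"];Q=W[m];Q=Q[~np.isnan(Q[:,0])]
        print(n,th,round(d["conf"],2),np.round(d["xy"]),m.sum(),"med",np.median(Q,0).round(3),"pct",np.percentile(Q,[2,98],axis=0).round(3).tolist())
        if th=="uprights":
            for lo,hi in((.006,.02),(.216,.232)):
                q=Q[(Q[:,2]>lo)&(Q[:,2]<hi)]
                if len(q)>10: print("  z",lo,len(q),np.median(q[:,2]).round(4),rect(q[:,:2]))
E
```

```text
top uprights 0.91 [452. 283.] 3053 med [ 0.17  -0.308  0.014] pct [[0.092, -0.413, 0.006], [0.248, -0.229, 0.223]]
  z 0.006 1914 0.0118 [array([ 0.1709, -0.3236]), array([0.1996, 0.1205]), np.float64(62.0554)]
  z 0.216 202 0.2221 [array([ 0.1664, -0.3201]), array([0.1211, 0.0414]), np.float64(60.4396)]
top uprights 0.81 [393. 146.] 2763 med [ 0.554 -0.17   0.014] pct [[0.499, -0.268, 0.006], [0.636, -0.082, 0.224]]
  z 0.006 1701 0.0122 [array([ 0.568 , -0.1752]), array([0.1978, 0.1204]), np.float64(73.0675)]
  z 0.216 192 0.2214 [array([ 0.5621, -0.1741]), array([0.122 , 0.0386]), np.float64(74.4684)]
top uprights 0.79 [330. 223.] 2896 med [0.346 0.016 0.013] pct [[0.295, -0.079, 0.006], [0.411, 0.114, 0.224]]
  z 0.006 2158 0.0123 [array([0.3533, 0.0176]), array([0.1996, 0.119 ]), np.float64(88.7816)]
  z 0.216 177 0.2217 [array([0.3477, 0.0175]), array([0.1179, 0.0391]), np.float64(88.9056)]
top reel_arm 0.95 [290. 132.] 764 med [0.61  0.126 0.081] pct [[0.598, 0.064, 0.001], [0.748, 0.174, 0.094]]
side uprights 0.92 [286. 226.] 2709 med [ 0.341 -0.032  0.019] pct [[0.293, -0.08
[... 443 characters left out ...]
79 0.2218 [array([ 0.1665, -0.3239]), array([0.1227, 0.0376]), np.float64(61.9345)]
side uprights 0.8 [386. 260.] 3460 med [ 0.549 -0.22   0.026] pct [[0.495, -0.276, 0.008], [0.619, -0.093, 0.224]]
  z 0.006 1681 0.0117 [array([ 0.5646, -0.1792]), array([0.2011, 0.1203]), np.float64(73.4406)]
  z 0.216 230 0.2219 [array([ 0.56  , -0.1754]), array([0.123 , 0.0386]), np.float64(72.8297)]
side uprights 0.64 [365. 186.] 887 med [0.618 0.122 0.066] pct [[0.594, 0.061, 0.006], [0.744, 0.172, 0.091]]
  z 0.006 83 0.0134 [array([0.6104, 0.1114]), array([0.0917, 0.0947]), np.float64(55.7292)]
side reel_arm 0.71 [368. 188.] 924 med [0.62  0.122 0.064] pct [[0.594, 0.061, 0.001], [0.744, 0.187, 0.09]]
```

View pics/c1.png

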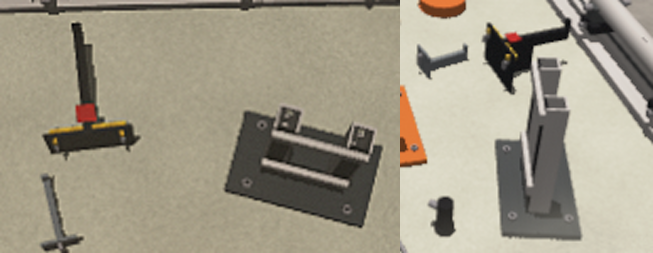

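```bash
python3 - <<'E'
from h import *
from scipy.spatial.transform import Rotation as R
print(R.from_rotvec(bot.get_state()["ee_rot"]).as_matrix().round(3).tolist())
for n in("top","side"):
    p=bot.read_camera(n);W=cloud(p)
    for d in bot.silhouettes(p,"uprights"):
        Q=W[d["region"]];Q=Q[~np.isnan(Q[:,0])]
        if abs(np.median(Q[:,0])-.555)>.03 or Q[:,2].max()<.2: continue
        f=Q[(Q[:,2]>.007)&(Q[:,2]<.017)];c,sz,a=cv2.minAreaRect(f[:,:2].astype(np.float32))
        a=np.radians(a);ax=[np.array([np.cos(a),np.sin(a)]),np.array([-np.sin(a),np.cos(a)])]
        x=ax[1] if sz[0]>sz[1] else ax[0]
        if x[0]>0:x=-x     # into uprights, toward -x
        y=np.array([-x[1],x[0]]);c=np.array(c)
        print(n,"foot",c.round(4),np.round(sz,4),"yaw",np.degrees(np.arctan2(x[1],x[0])).round(2),"origin",(c-x*.015).round(4))
        for lo,hi in((.03,.1),(.1,.2),(.216,.23)):
            q=Q[(Q[:,2]>lo)&(Q[:,2]<hi),:2]-c
            if len(q)>10:print("   z",lo,hi,len(q),"x pct",np.percentile(q@x,[2,10,50,90,98]).round(4),"y",np.percentile(q@y,[1,99]).round(4))
    for d in bot.silhouettes(p,"reel_arm")[:1]:
        Q=W[d["region"]];Q=Q[~np.isnan(Q[:,0])]
        b=Q[(Q[:,2]>.078)&(Q[:,2]<.092)&(Q[:,0]>.645)&(Q[:,0]<.735)][:,:2]
        fl=cv2.fitLine(b.astype(np.float32),cv2.DIST_HUBER,0,.01,.01).ravel();dx=-fl[:2] if fl[0]>0 else fl[:2]
        pl=Q[(Q[:,2]>.075)&(Q[:,0]<.635)&(Q[:,2]<.1)][:,:2]
        print(n,"bar pts",len(b),"yaw",np.degrees(np.arctan2(dx[1],dx[0])).round(2),"pt",fl[2:].round(4),"plate rect",rect(pl),len(pl))
        y=np.array([-dx[1],dx[0]]);q=Q[:,:2]-fl[2:]
        print("  along bar pct",np.percentile(q@dx,[.5,2,50,98,99.5]).round(4),"plate y",np.percentile((pl-fl[2:])@y,[1,50,99]).round(4))
E
```

```text
[[-0.0, -0.899, 0.437], [0.0, 0.437, 0.899], [-1.0, 0.0, 0.0]]
top foot [ 0.5694 -0.1769] [0.1987 0.1248] yaw 163.45 origin [ 0.5837 -0.1812]
   z 0.03 0.1 267 x pct [-0.0054  0.0166  0.0213  0.0261  0.0269] y [-0.0619  0.058 ]
   z 0.1 0.2 314 x pct [-0.0122 -0.0104  0.0169  0.0191  0.0255] y [-0.0618  0.0574]
   z 0.216 0.23 206 x pct [-0.0119 -0.0095  0.0154  0.0237  0.0257] y [-0.0612  0.0593]
top bar pts 108 yaw -174.35 pt [0.6915 0.1268] plate rect [array([0.6153, 0.1201]), array([0.0397, 0.1167]), np.float64(4.0663)] 258
  along bar pct [-0.0543 -0.0529  0.0854  0.0946  0.0995] plate y [-0.0569 -0.001   0.0543]
side foot [ 0.5649 -0.1772] [0.2054 0.1197] yaw 163.8 origin [ 0.5793 -0.1814]
   z 0.03 0.1 515 x pct [-0.0135 -0.0085  0.012   0.0241  0.0249] y [-0.0575  0.0608]
   z 0.1 0.2 634 x pct [-0.0143 -0.0109  0.0053  0.0166  0.0189] y [-0.0548  0.0611]
   z 0.216 0.23 241 x pct [-0.0139 -0.0116  0.0033  0.0167  0.023 ] y [-0.0609  0.0606]
side bar pts 88 yaw -173.97 pt [0.6959 0.1245] plate rect [array([0.6141, 0.1192]), array([0.0408, 0.1204]), np.float64(3.8403)] 166
  along bar pct [-0.0648 -0.0496  0.0768  0.1024  0.1068] plate y [-0.0633 -0.0003  0.056 ]
```

```bash
python3 -m inch '{"claw":[-1,-1,-1,-1,-1,-1,-1,-1,-1,-1,-1,-1],"translation":[[0,-2,-0.9],[0,-4,-1.8],[0,-6,-2.7],[0,-7.5,-3.4],[0,-9,-4],[0,-10.5,-4.7],[0,-12,-5.4],[0,-13.5,-6.1],[0,-15,-6.7],[0,-16.5,-7.4],[0,-18,-8.1],[0,-19,-8.5]],"twist":[-0.05,-0.1,-0.15,-0.2,-0.25,-0.3,-0.35,-0.4,-0.45,-0.5,-0.54,-0.54]}' 60
```

```text
t: 2.0
eef_pos: [0.6063, 0.1992, 0.2242]
ee_rot: [-1.275, 1.165, 1.274]
wrist_force: [0.9, 1.0, 0.7]
gripper_width: 0.0915
```

```bash
cat >> h.py <<'E'
from scipy.spatial.transform import Rotation as R
def go(P,armyaw):   # rows to bring TCP to P with -tool z along arm y
    s=bot.get_state();M=R.from_rotvec(s["ee_rot"]).as_matrix()
    cur=np.degrees(np.arctan2(*(-M[:2,2])[::-1]))-90
    dyaw=(armyaw-cur+180)%360-180
    print("pos",s["eef_pos"].round(4),"yaw",round(cur,2),"tilt",M[:,0].round(3),"-> units",(M.T@(np.array(P)-s["eef_pos"])/.025).round(3),"twist",round(-np.radians(dyaw),4),"F",s["wrist_force"].round(1))
E
python3 -c "
from h import *
go([.670,.1225,.15],-175)"
```

```text
pos [0.6063 0.1992 0.2242] yaw -174.89 tilt [ 0.  0. -1.] -> units [ 2.969 -2.263 -3.282] twist 0.002 F [0.9 1.  0.7]
```

```bash
python3 -m inch '{"claw":[-0.4,-0.4,-0.4,-0.4,-0.4,-0.4,-0.4,-0.4],"translation":[[0,-0.8,-1.1],[0,-1.6,-2.2],[0,-2.26,-3.28],[1,-2.26,-3.28],[2,-2.26,-3.28],[2.9,-2.26,-3.28],[2.9,-2.26,-3.28],[2.9,-2.26,-3.28]],"twist":[0,0,0,0,0,0,0,0]}'
python3 - <<'E'
from h import *
t=bot.read_camera("top");s=bot.read_camera("side")
pts=[bot.get_state()["eef_pos"]+[0,0,-.025]]
print(proj(t,pts),proj(s,pts))
cv2.imwrite("pics/c2.png",np.hstack([crop(t["img"],240,340,70,170),crop(s["img"],320,420,130,230)]))
E
```

```text
t: 2.67
eef_pos: [0.6688, 0.1223, 0.1504]
ee_rot: [-1.274, 1.168, 1.277]
wrist_force: [0.6, -1.0, 0.4]
gripper_width: 0.0645
[[288.54466759 105.18607687]] [[379.88390739 168.91172659]]
```

View pics/c2.png

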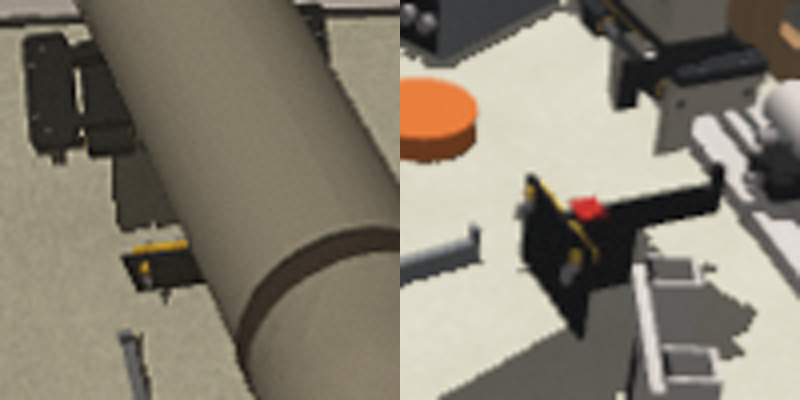

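```bash
python3 -m inch '{"claw":[-0.4,-0.4,-0.4,-0.4,1,1,1,1,1,1,1,1],"translation":[[0.9,0,0],[1.8,0,0],[2.57,0,0],[2.57,0,0],[2.57,0,0],[2.57,0,0],[2.57,0,0],[2.57,0,0],[2.57,0,0],[2.57,0,0],[2.57,0,0],[2.57,0,0]],"twist":[0,0,0,0,0,0,0,0,0,0,0,0]}' 60
python3 -c "
from h import *
go([.67,.1225,.3],-175)"
```

```text
t: 3.77
eef_pos: [0.6711, 0.1231, 0.0893]
ee_rot: [-1.276, 1.163, 1.273]
wrist_force: [-0.0, 0.2, -1.0]
gripper_width: 0.0155
pos [0.6711 0.1231 0.0893] yaw -174.87 tilt [ 0.003  0.001 -1.   ] -> units [-8.429  0.023 -0.016] twist 0.0022 F [-0.   0.2 -1. ]
```

```bash
python3 -m inch '{"claw":[1,1,1,1],"translation":[[0.1,0,0],[0.1,0,0],[0.1,0,0],[0.1,0,0]],"twist":[0,0,0,0]}' 60
```

```text
t: 4.1
eef_pos: [0.671, 0.1231, 0.0865]
ee_rot: [-1.276, 1.163, 1.273]
wrist_force: [-0.8, -0.0, 0.3]
gripper_width: 0.0002
```

```bash
python3 - <<'E'
from h import *
t=bot.read_camera("top");s=bot.read_camera("side")
pts=[bot.get_state()["eef_pos"]+[0,0,-.025]]
print(proj(t,pts),proj(s,pts))
cv2.imwrite("pics/c3.png",np.hstack([crop(t["img"],240,340,70,170),crop(s["img"],320,420,130,230)]))
E
```

```text
[[290.65315243 112.50175677]] [[377.44194903 185.76644403]]
```

View pics/c3.png

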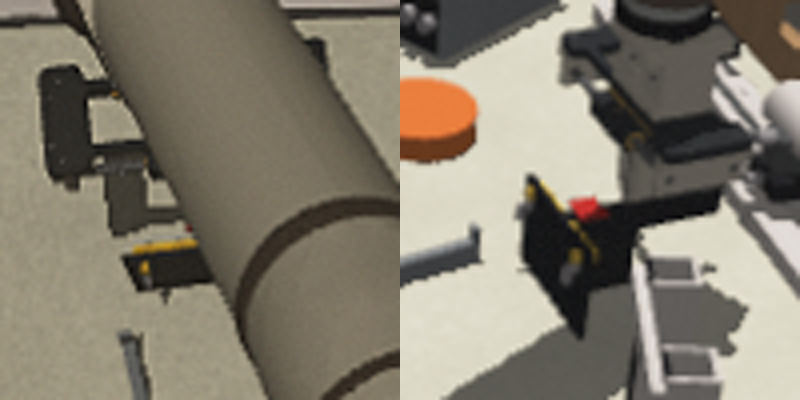

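```bash
python3 - <<'E'
from h import *
print(repr(bot.tips_ahead))
s=bot.read_camera("side");W=cloud(s);T=cloud(bot.read_camera("top"))
g=bot.get_state();e=g["eef_pos"];print(e.round(4),g["gripper_width"])
for c in range(372,400,3):
    print(c,[(r,)+tuple((W[r,c]-e).round(3)) for r in range(168,194,2)])
E
```

```text
0.025
[0.6711 0.1231 0.0868] 0.00027633075070640007
372 [(168, np.float64(0.06), np.float64(0.189), np.float64(-0.085)), (170, np.float64(0.058), np.float64(0.181), np.float64(-0.089)), (172, np.float64(0.053), np.float64(0.169), np.float64(-0.089)), (174, np.float64(0.047), np.float64(0.154), np.float64(-0.087)), (176, np.float64(0.041), np.float64(0.138), np.float64(-0.085)), (178, np.float64(0.037), np.float64(0.128), np.float64(-0.087)), (180, np.float64(-0.022), np.float64(0.001), np.float64(0.001)), (182, np.float64(-0.024), np.float64(-0.006), np.float64(-0.002)), (184, np.float64(-0.023), np.float64(-0.005), np.float64(-0.011)), (186, np.float64(-0.021), np.float64(-0.004), np.float64(-0.02)), (188, np.float64(-0.02), np.float64(-0.003), np.float64(-0.029)), (190, np.float64(-0.019), np.float64(-0.003), np.float64(-0.037)), (192, np.float64(-0.02), np.float64(-0.007), np.float64(-0.043))]
375 [(168, np.float64(-0.013), np.float64(0.01), np.float64(0.041)), (170, np.float64(-0.012), np.float64(0.009), np.float64(0.033)), (172, np.float64(-0.013), np.float64(0.006), np.float64(
[... 6760 characters left out ...]
t64(0.022), np.float64(-0.084), np.float64(0.082)), (174, np.float64(0.021), np.float64(-0.088), np.float64(0.077)), (176, np.float64(0.074), np.float64(0.003), np.float64(0.001)), (178, np.float64(0.075), np.float64(0.003), np.float64(-0.007)), (180, np.float64(0.076), np.float64(0.002), np.float64(-0.015)), (182, np.float64(0.125), np.float64(0.085), np.float64(-0.088)), (184, np.float64(0.121), np.float64(0.075), np.float64(-0.089)), (186, np.float64(0.113), np.float64(0.058), np.float64(-0.085)), (188, np.float64(0.107), np.float64(0.046), np.float64(-0.084)), (190, np.float64(0.103), np.float64(0.037), np.float64(-0.086)), (192, np.float64(0.098), np.float64(0.024), np.float64(-0.085))]
```

The depth image puts the finger ends about level with the reported TCP, just above the bar, and not 25 mm below it. I'll open, go lower in small steps and watch the force.

```bash
python3 -m inch '{"claw":[-0.4,-0.4,-0.4,-0.4,-0.4,-0.4,-0.4,-0.4,-0.4,-0.4],"translation":[[-0.2,0,0],[-0.2,0,0],[-0.2,0,0],[-0.2,0,0],[-0.2,0,0],[0,0,0],[0.2,0,0],[0.4,0,0],[0.4,0,0],[0.4,0,0]],"twist":[0,0,0,0,0,0,0,0,0,0]}' 60
python3 - <<'E'
from h import *
t=bot.read_camera("top");s=bot.read_camera("side");W=cloud(s)
e=bot.get_state()["eef_pos"];D=W-e
m=(abs(D[...,0])<.1)&(D[...,1]<-.025)&(D[...,1]>-.075)&(D[...,2]>-.05)&(D[...,2]<.06)
print("near finger pts",m.sum(),np.percentile(D[m],[1,10,50,90,99],axis=0).round(4).tolist())
E
```

```text
t: 5.13
eef_pos: [0.6705, 0.123, 0.0758]
ee_rot: [-1.275, 1.164, 1.274]
wrist_force: [0.7, 0.0, -0.5]
gripper_width: 0.0617
near finger pts 186 [[-0.0777, -0.0649, -0.0486], [-0.071, -0.0619, -0.04], [-0.0638, -0.0486, 0.0021], [0.0031, -0.035, 0.0309], [0.0133, -0.0278, 0.0374]]
```

```bash
python3 -m inch '{"claw":[-0.4,-0.4,-0.4,-0.4,-0.4],"translation":[[0.2,0,0],[0.4,0,0],[0.55,0,0],[0.55,0,0],[0.55,0,0]],"twist":[0,0,0,0,0]}' 60
python3 - <<'E'
from h import *
s=bot.read_camera("side");W=cloud(s)
e=bot.get_state()["eef_pos"];D=W-e
m=(abs(D[...,0])<.03)&(D[...,1]<-.028)&(D[...,1]>-.06)&(D[...,2]>-.05)&(D[...,2]<.06)
print("near finger pts",m.sum(),np.percentile(D[m],[1,10,50,90,99],axis=0).round(4).tolist())
cv2.imwrite("pics/c4.png",crop(s["img"],330,410,140,220))
E
```

```text
t: 5.65
eef_pos: [0.6707, 0.1231, 0.0623]
ee_rot: [-1.275, 1.164, 1.274]
wrist_force: [-0.2, -0.4, -0.0]
gripper_width: 0.0642
near finger pts 56 [[-0.0095, -0.0524, 0.0046], [-0.0081, -0.0506, 0.0145], [-0.0035, -0.0476, 0.0257], [0.01, -0.0365, 0.036], [0.0139, -0.0338, 0.0452]]
```

View pics/c4.png

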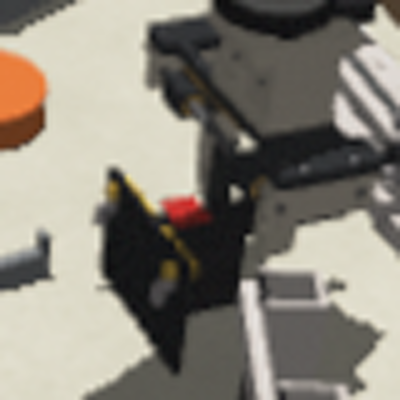

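The near finger now covers the bar, and the thumb plate is clear. Closing.

```bash
python3 -m inch '{"claw":[1,1,1,1,1,1,1,1,1,1,1,1],"translation":[[0,0,0],[0,0,0],[0,0,0],[0,0,0],[0,0,0],[0,0,0],[0,0,0],[0,0,0],[0,0,0],[0,0,0],[0,0,0],[0,0,0]],"twist":[0,0,0,0,0,0,0,0,0,0,0,0]}' 60
```

```text
t: 6.7
eef_pos: [0.6711, 0.1235, 0.0627]
ee_rot: [-1.275, 1.163, 1.274]
wrist_force: [0.1, 0.5, -0.3]
gripper_width: 0.0119
```

```bash
python3 -m inch '{"claw":[1,1,1,1,1,1,1,1,1,1],"translation":[[-0.5,0,0],[-1,0,0],[-2,0,0],[-3,0,0],[-4,0,0],[-5,0,0],[-6,0,0],[-6,0,0],[-6,0,0],[-6,0,0]],"twist":[0,0,0,0,0,0,0,0,0,0]}'
python3 -c "
from h import *
go([.75,.10,.2127],-175)
go([.75,-.10,.2127],163.5)"
```

```text
t: 7.53
eef_pos: [0.6701, 0.1229, 0.2123]
ee_rot: [-1.275, 1.164, 1.274]
wrist_force: [-0.9, 0.6, -3.6]
gripper_width: 0.0117
pos [0.6701 0.1229 0.2123] yaw -174.86 tilt [ 0.001  0.    -1.   ] -> units [-0.014 -3.101 -1.198] twist 0.0024 F [-0.9  0.6 -3.6]
pos [0.6701 0.1229 0.2123] yaw -174.86 tilt [ 0.001  0.    -1.   ] -> units [-0.017 -2.385 -9.166] twist 0.3777 F [-0.9  0.6 -3.6]
```

Lifted, and the wrist shows 3 N more. Next I'll swing round clear of the uprights.

```bash
python3 -m inch '{"claw":[1,1,1,1,1,1,1,1,1,1,1,1],"translation":[[0,-0.8,-0.3],[0,-1.6,-0.6],[0,-2.4,-0.9],[0,-3.1,-1.3],[0,-3,-2.3],[0,-2.9,-3.4],[0,-2.8,-4.6],[0,-2.7,-5.8],[0,-2.6,-7],[0,-2.4,-8.2],[0,-2.4,-9.17],[0,-2.4,-9.17]],"twist":[0,0,0,0,0.06,0.12,0.18,0.24,0.3,0.36,0.378,0.378]}'
python3 -c "
from h import *
go([.7005,-.2156,.2027],163.5)"
```

```text
t: 8.53
eef_pos: [0.7483, -0.1109, 0.2091]
ee_rot: [-0.99, 1.343, 0.985]
wrist_force: [-0.7, -1.4, -2.7]
gripper_width: 0.0115
pos [ 0.7483 -0.1109  0.2091] yaw -197.12 tilt [-0.003 -0.006 -1.   ] -> units [ 0.29   0.594 -4.562] twist -0.0108 F [-0.7 -1.4 -2.7]
```

```bash
python3 -m inch '{"claw":[1,1,1,1,1,1,1,1,1],"translation":[[0,0.1,-0.8],[0.1,0.2,-1.6],[0.2,0.3,-2.4],[0.3,0.4,-3.2],[0.3,0.5,-4],[0.3,0.6,-4.56],[0.3,0.6,-4.56],[0.3,0.6,-4.56],[0.3,0.6,-4.56]],"twist":[0,0,0,0,-0.01,-0.01,-0.01,-0.01,-0.01]}'
python3 - <<'E'
from h import *
t=bot.read_camera("top");s=bot.read_camera("side")
go([.7005,-.2156,.2027],163.5)
cv2.imwrite("pics/c5.png",np.hstack([crop(t["img"],350,450,70,170),crop(s["img"],330,450,150,270)]))
for n,p in(("top",t),("side",s)):
    W=cloud(p)
    for d in bot.silhouettes(p,"reel_arm")[:2]:
        Q=W[d["region"]];Q=Q[~np.isnan(Q[:,0])];print(n,d["conf"],np.round(d["xy"]),len(Q),np.percentile(Q,[2,50,98],axis=0).round(3).tolist())
E
```

```text
t: 9.28
eef_pos: [0.7006, -0.2136, 0.2018]
ee_rot: [-0.997, 1.338, 0.995]
wrist_force: [0.4, 0.6, -3.2]
gripper_width: 0.0118
pos [ 0.7011 -0.213   0.2022] yaw -196.4 tilt [-0.003 -0.005 -1.   ] -> units [-0.019 -0.008 -0.107] twist 0.0017 F [-0.1  0.4 -3. ]
top 0.59 [406. 104.] 717 [[0.627, -0.225, -0.002], [0.645, -0.191, 0.211], [0.729, -0.138, 0.23]]
side 0.68 [427. 220.] 1328 [[0.614, -0.252, 0.023], [0.65, -0.21, 0.197], [0.759, -0.103, 0.228]]
```

View pics/c5.png

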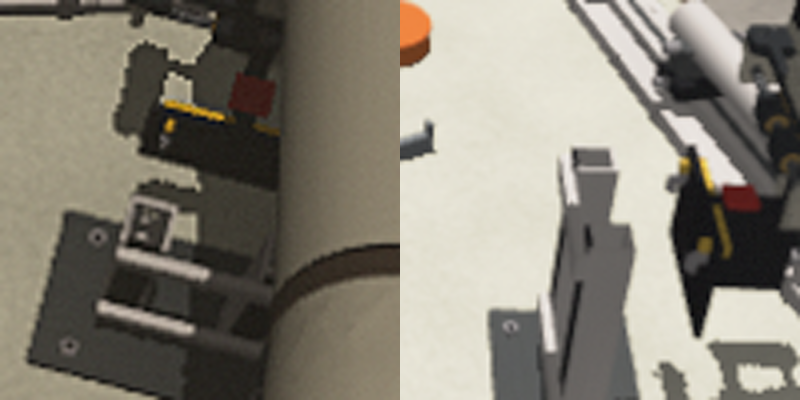

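```bash
python3 - <<'E'
from h import *
a=np.radians(163.5);u=np.array([np.cos(a),np.sin(a)]);v=np.array([-u[1],u[0]]);O=np.array([.5815,-.181])
for n in("top","side"):
    p=bot.read_camera(n);W=cloud(p);I=p["img"].astype(int)
    D=W[...,:2]-O;X=D@u;Y=D@v;Z=W[...,2]
    reg=(abs(X+.09)<.08)&(abs(Y)<.1)&(Z>.1)
    red=reg&(I[...,0]>70)&(I[...,0]>2*I[...,1])&(I[...,0]>2*I[...,2])
    yel=reg&(I[...,0]>100)&(I[...,1]>80)&(I[...,2]<70)
    for k,m in(("red",red),("yel",yel)):
        print(n,k,m.sum(),"X",np.percentile(X[m],[3,50,97]).round(4),"Y",np.percentile(Y[m],[3,50,97]).round(4),"Z",np.percentile(Z[m],[5,50,95]).round(4))
    top=(abs(Y)<.08)&(Z>.21)&(Z<.235)
    m=top&(X>-.003)&(X<.05);print(n,"upright tops X",np.percentile(X[m],[1,5,50,95,99]).round(4),"Y",np.percentile(Y[m],[1,5,95,99]).round(4),"Z",np.median(Z[m]).round(4))
    m=(abs(Y)<.08)&(Z>.15)&(Z<.222)&(abs(X+.06)<.03)&(I.max(-1)<60);print(n,"plate X",np.percentile(X[m],[3,25,50,75,97]).round(4),"Y",np.percentile(Y[m],[1,3,97,99]).round(4))
    r=[r for r in range(400)]
print(bot.get_state()["eef_pos"], (bot.get_state()["eef_pos"][:2]-O)@np.c_[u,v])
E
```

```text
Traceback (most recent call last):
IndexError: index -1 is out of bounds for axis 0 with size 0
```

```bash
cat > meas.py <<'E'
from h import *
a=np.radians(163.5);u=np.array([np.cos(a),np.sin(a)]);v=np.array([-u[1],u[0]]);O=np.array([.5815,-.181])
def pc(t,m,X,Y,Z):
    if m.sum()<3: print(t,m.sum());return
    print(t,m.sum(),*[k+str(np.percentile(A[m],[3,50,97]).round(4)) for k,A in(("X",X),("Y",Y),("Z",Z))])
def meas():
  for n in("top","side"):
    p=bot.read_camera(n);W=cloud(p);I=p["img"].astype(int)
    D=W[...,:2]-O;X=D@u;Y=D@v;Z=np.nan_to_num(W[...,2])
    reg=(abs(X+.07)<.08)&(abs(Y)<.1)&(Z>.1)
    pc(n+" red",reg&(I[...,0]>50)&(I[...,0]>1.7*I[...,1])&(I[...,0]>1.7*I[...,2]),X,Y,Z)
    pc(n+" yel",reg&(I[...,0]>80)&(I[...,1]>60)&(I[...,2]<.5*I[...,1]),X,Y,Z)
    pc(n+" tops",(abs(Y)<.08)&(Z>.215)&(Z<.235)&(X>-.008)&(X<.05)&(I.max(-1)>60),X,Y,Z)
    pc(n+" plate",(abs(Y)<.08)&(Z>.15)&(Z<.224)&(abs(X+.06)<.03)&(I.max(-1)<60),X,Y,Z)
    d=bot.boxes_of(p,"uprights")
  s=bot.get_state();print("TCP uprframe",((s["eef_pos"][:2]-O)@np.c_[u,v]).round(4),s["eef_pos"].round(4))
E
python3 -c "
from meas import *
meas()"
```

```text
top red 85 X[-0.0948 -0.0831 -0.0717] Y[-0.0156 -0.0041  0.0081] Z[0.2236 0.2283 0.2329]
top yel 33 X[-0.0686 -0.0655 -0.0512] Y[-0.0528 -0.0417 -0.0208] Z[0.2185 0.2211 0.2255]
top tops 122 X[0.0018 0.0312 0.0395] Y[-0.061  -0.0341  0.031 ] Z[0.2153 0.2188 0.2265]
top plate 348 X[-0.0642 -0.0554 -0.0535] Y[-0.06   -0.0143  0.025 ] Z[0.1526 0.191  0.2234]
side red 78 X[-0.0941 -0.0831 -0.0716] Y[-0.0096  0.003   0.0118] Z[0.2169 0.2277 0.2297]
side yel 62 X[-0.0668 -0.0628 -0.0489] Y[-0.0468  0.0168  0.0513] Z[0.2138 0.2216 0.2269]
side tops 285 X[0.0028 0.023  0.0409] Y[-0.0586  0.0208  0.0606] Z[0.2153 0.22   0.2255]
side plate 425 X[-0.0884 -0.0536 -0.0523] Y[-0.0426  0.0044  0.0591] Z[0.1531 0.1913 0.2224]
TCP uprframe [-0.1239 -0.0011] [ 0.7006 -0.2152  0.2025]
```

```bash
python3 -m inch '{"claw":[1,1,1,1,1,1,1,1],"translation":[[0,0.3,0],[0,0.6,-0.02],[0,0.9,-0.02],[0,1.2,-0.02],[0,1.4,-0.02],[0,1.4,-0.02],[0,1.4,-0.02],[0,1.4,-0.02]],"twist":[0,0,0,0,0,0,0,0]}'
python3 - <<'E'
from meas import *
meas();go([.7,-.2,.2030],163.5)
t=bot.read_camera("top");s=bot.read_camera("side")
cv2.imwrite("pics/c6.png",np.hstack([crop(t["img"],360,430,80,150),crop(s["img"],360,440,170,250)]))
E
```

```text
t: 10.4
eef_pos: [0.6671, -0.2058, 0.2029]
ee_rot: [-0.998, 1.338, 0.992]
wrist_force: [-0.4, -0.2, -3.8]
gripper_width: 0.0115
top red 85 X[-0.0596 -0.0482 -0.0378] Y[-0.0137 -0.0017  0.0104] Z[0.2242 0.2281 0.2313]
top yel 40 X[-0.0583 -0.0303 -0.0145] Y[-0.0508 -0.0389 -0.0161] Z[0.2179 0.2216 0.2795]
top tops 113 X[0.0017 0.0317 0.0388] Y[-0.0611 -0.035   0.0273] Z[0.2151 0.2188 0.2282]
top plate 41 X[-0.0822 -0.0714 -0.0322] Y[-0.0114 -0.0011  0.0105] Z[0.204  0.2221 0.2239]
side red 72 X[-0.0608 -0.0475 -0.0358] Y[-0.0078  0.004   0.0126] Z[0.2184 0.2278 0.2299]
side yel 61 X[-0.0313 -0.028  -0.0127] Y[-0.046   0.0214  0.0507] Z[0.2146 0.2217 0.2258]
side tops 291 X[0.0029 0.0229 0.0406] Y[-0.0587  0.0209  0.0605] Z[0.2152 0.2198 0.225 ]
side plate 408 X[-0.0883 -0.0652 -0.0401] Y[-0.      0.0038  0.0067] Z[0.1526 0.1856 0.2225]
TCP uprframe [-0.0891 -0.0006] [ 0.6671 -0.2057  0.2025]
pos [ 0.6671 -0.2057  0.2025] yaw -196.52 tilt [-0.003 -0.006 -1.   ] -> units [-0.028 -1.196  0.594] twist -0.0004 F [-1.2 -0.2 -2.8]
```

View pics/c6.png

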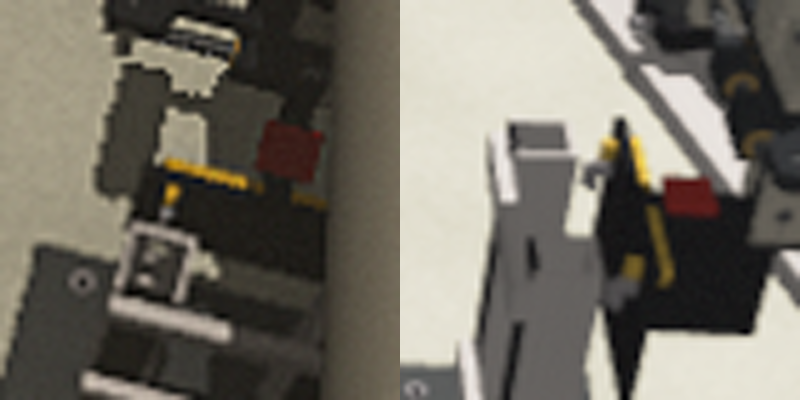

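Both claws line up with the slots, with the left claw at crop (170,200) in line with the middle of the upright at (164,231). The lateral error is under 1 mm in both cameras. I'll advance in small steps.

```bash
python3 -m inch '{"claw":[1,1,1,1,1],"translation":[[0,0.15,0],[0,0.3,0],[0,0.42,0],[0,0.42,0],[0,0.42,0]],"twist":[0,0,0,0,0]}'
python3 -c "
from h import *
go([.7,-.2,.2030],163.5)"
```

```text
t: 11.12
eef_pos: [0.6567, -0.2027, 0.2026]
ee_rot: [-0.998, 1.339, 0.993]
wrist_force: [0.0, 0.4, -3.2]
gripper_width: 0.0113
pos [ 0.6567 -0.2027  0.2026] yaw -196.52 tilt [-0.003 -0.006 -1.   ] -> units [-0.023 -1.63   0.597] twist -0.0003 F [ 0.   0.4 -3.2]
```

```bash
python3 -m inch '{"claw":[1,1,1,1],"translation":[[0,0.08,0],[0,0.16,0],[0,0.16,0],[0,0.16,0]],"twist":[0,0,0,0]}'
python3 -m inch '{"claw":[1,1,1,1],"translation":[[0,0.08,0],[0,0.12,0],[0,0.12,0],[0,0.12,0]],"twist":[0,0,0,0]}'
```

```text
t: 11.45
eef_pos: [0.6542, -0.2017, 0.2032]
ee_rot: [-1.0, 1.336, 0.991]
wrist_force: [4.2, -0.2, -3.8]
gripper_width: 0.0115
t: 11.78
eef_pos: [0.6529, -0.2012, 0.204]
ee_rot: [-1.002, 1.334, 0.988]
wrist_force: [6.8, -2.0, -3.6]
gripper_width: 0.0115
```

```bash
python3 -m inch '{"claw":[1,1,1,1],"translation":[[0.03,0.12,0],[0.03,0.24,0],[0.03,0.24,0],[0.03,0.24,0]],"twist":[0,0,0,0]}'
python3 -c "
from meas import *
go([.7,-.2,.2030],163.5)
print(((bot.get_state()['eef_pos'][:2]-O)@np.c_[u,v]).round(4))"
```

```text
t: 12.12
eef_pos: [0.6493, -0.2001, 0.2043]
ee_rot: [-1.005, 1.33, 0.985]
wrist_force: [7.1, -1.4, -3.7]
gripper_width: 0.012
pos [ 0.6493 -0.2001  0.2043] yaw -196.46 tilt [ 0.008 -0.009 -1.   ] -> units [ 0.067 -1.942  0.579] twist 0.0007 F [ 7.1 -1.4 -3.7]
[-0.0705 -0.0009]
```

```bash
python3 -m inch '{"claw":[1,1,1,1],"translation":[[0.06,0.12,0],[0.06,0.2,0],[0.06,0.2,0],[0.06,0.2,0]],"twist":[0,0,0,0]}'
python3 -c "
from meas import *
go([.7,-.2,.2030],163.5)
print(((bot.get_state()['eef_pos'][:2]-O)@np.c_[u,v]).round(4))"
```

```text
t: 12.45
eef_pos: [0.6479, -0.1996, 0.2045]
ee_rot: [-1.01, 1.325, 0.979]
wrist_force: [9.2, -2.8, -3.6]
gripper_width: 0.0117
pos [ 0.6479 -0.1996  0.2045] yaw -196.45 tilt [ 0.016 -0.011 -1.   ] -> units [ 0.092 -2.001  0.577] twist 0.0009 F [ 9.2 -2.8 -3.6]
[-0.069 -0.001]
```

```bash
python3 - <<'E'
from meas import *
meas()
t=bot.read_camera("top");s=bot.read_camera("side")
cv2.imwrite("pics/c7.png",np.hstack([crop(t["img"],360,430,80,150),crop(s["img"],360,440,170,250)]))
E
```

```text
top red 86 X[-0.0388 -0.0281 -0.0179] Y[-0.0133 -0.0018  0.0098] Z[0.2253 0.2294 0.2324]
top yel 38 X[-0.0184 -0.0156 -0.0074] Y[-0.051  -0.0389 -0.0201] Z[0.2171 0.2224 0.2267]
top tops 126 X[-0.0006  0.0303  0.0391] Y[-0.0612 -0.038   0.0225] Z[0.2152 0.2205 0.2279]
top plate 14 X[-0.0734 -0.0572 -0.0425] Y[-0.0079 -0.0042  0.0079] Z[0.1535 0.2207 0.2239]
side red 74 X[-0.039  -0.0268 -0.0153] Y[-0.0092  0.004   0.0129] Z[0.2187 0.2285 0.2311]
side yel 76 X[-0.0172 -0.0138 -0.0102] Y[-0.0466  0.0226  0.0507] Z[0.2151 0.2224 0.2263]
side tops 325 X[-0.004   0.0184  0.0404] Y[-0.0595  0.0101  0.0604] Z[0.2152 0.2203 0.2278]
side plate 345 X[-0.073  -0.0503 -0.0323] Y[0.0007 0.0034 0.0063] Z[0.1518 0.1819 0.2195]
TCP uprframe [-0.0689 -0.001 ] [ 0.6479 -0.1996  0.2044]
```

View pics/c7.png

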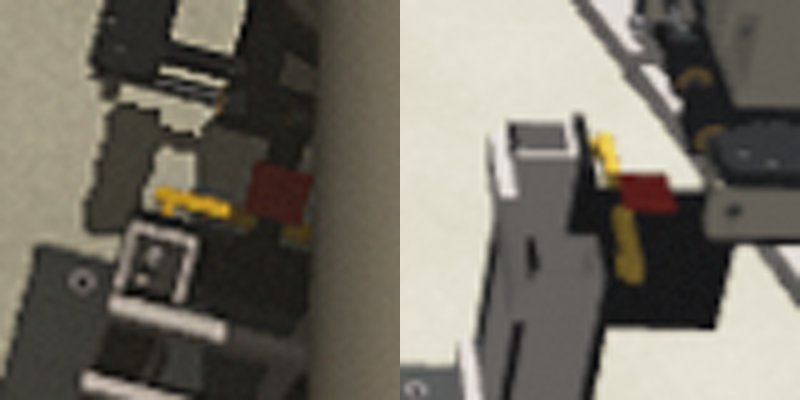

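The plate is flush on the faces and the tongues are pushed back. I'll keep pushing in while I lower.

```bash
python3 -m inch '{"claw":[1,1,1,1],"translation":[[0,0.18,0],[0.1,0.18,0],[0.2,0.18,0],[0.2,0.18,0]],"twist":[0,0,0,0]}'
python3 -c "
from meas import *
go([.7,-.2,.2030],163.5)
print(((bot.get_state()['eef_pos'][:2]-O)@np.c_[u,v]).round(4))"
```

```text
t: 13.08
eef_pos: [0.6481, -0.1997, 0.2017]
ee_rot: [-1.015, 1.319, 0.972]
wrist_force: [11.1, -2.4, -1.9]
gripper_width: 0.0115
pos [ 0.6481 -0.1997  0.2017] yaw -196.44 tilt [ 0.025 -0.014 -1.   ] -> units [ 0.    -1.997  0.576] twist 0.0011 F [11.1 -2.4 -1.9]
[-0.0691 -0.001 ]
```

```bash
python3 -m inch '{"claw":[1,1,1,1],"translation":[[0.1,0.18,0],[0.2,0.18,0],[0.3,0.18,0],[0.3,0.18,0]],"twist":[0,0,0,0]}'
python3 -m inch '{"claw":[1,1,1,1],"translation":[[0.1,0.17,0],[0.2,0.17,0],[0.3,0.17,0],[0.3,0.17,0]],"twist":[0,0,0,0]}'
python3 -c "
from meas import *
go([.7,-.2,.2030],163.5)
print(((bot.get_state()['eef_pos'][:2]-O)@np.c_[u,v]).round(4))"
```

```text
t: 13.42
eef_pos: [0.6483, -0.1998, 0.1965]
ee_rot: [-1.021, 1.312, 0.964]
wrist_force: [10.8, -3.7, -2.1]
gripper_width: 0.0116
t: 13.75
eef_pos: [0.648, -0.1998, 0.1914]
ee_rot: [-1.025, 1.307, 0.958]
wrist_force: [8.4, -3.1, 1.8]
gripper_width: 0.0114
pos [ 0.648  -0.1998  0.1914] yaw -196.45 tilt [ 0.043 -0.019 -0.999] -> units [-0.373 -2.017  0.577] twist 0.0008 F [ 8.4 -3.1  1.8]
[-0.0691 -0.0009]
```

```bash
python3 - <<'E'
from meas import *
meas()
t=bot.read_camera("top");s=bot.read_camera("side")
cv2.imwrite("pics/c8.png",np.hstack([crop(t["img"],360,430,80,150),crop(s["img"],360,440,170,250)]))
E
```

```text
top red 82 X[-0.0381 -0.028  -0.0176] Y[-0.0131 -0.002   0.0097] Z[0.2122 0.2165 0.2205]
top yel 29 X[-0.0118 -0.0093  0.0054] Y[-0.0511 -0.0377 -0.0206] Z[0.2055 0.2095 0.2136]
top tops 114 X[-0.0028  0.0294  0.0387] Y[-0.0612 -0.0408  0.014 ] Z[0.2152 0.2186 0.2284]
top plate 60 X[-0.0678 -0.0437 -0.0318] Y[-0.0121 -0.0022  0.0077] Z[0.1832 0.2136 0.22  ]
side red 76 X[-0.0379 -0.0269 -0.0161] Y[-0.009   0.0041  0.012 ] Z[0.205  0.216  0.2182]
side yel 42 X[-0.0109 -0.0085 -0.0058] Y[-0.0438  0.0145  0.0518] Z[0.2054 0.2106 0.2125]
side tops 291 X[-0.0005  0.0208  0.0408] Y[-0.0581  0.0138  0.061 ] Z[0.2152 0.2195 0.2254]
side plate 271 X[-0.0717 -0.0483 -0.0313] Y[0.0006 0.0034 0.0066] Z[0.1519 0.1766 0.2126]
TCP uprframe [-0.0691 -0.0009] [ 0.648  -0.1998  0.1915]
```

View pics/c8.png

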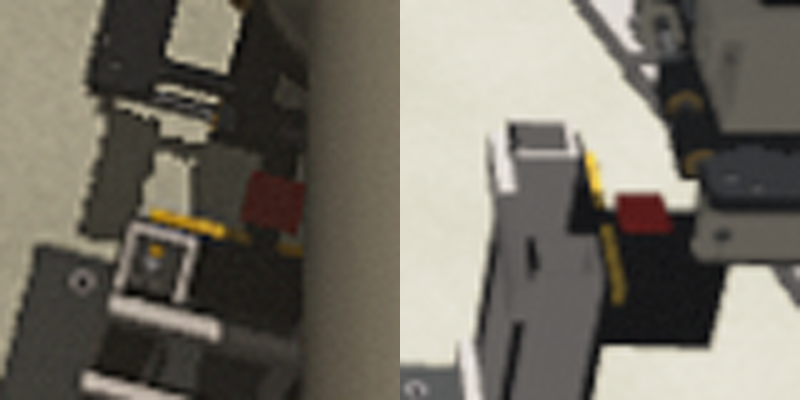

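The thumb plate top is at z 0.216, as it should be seated. The lock has sprung back, and a yellow tongue shows inside the left upright at crop (155,250). I'll release, then press on the thumb plate to be sure it's home.

```bash
python3 -m inch '{"claw":[1,1,-0.3,-0.3,-0.3,-0.3,-0.3,-0.3],"translation":[[0,0,0],[0,0,0],[0,0,0],[0,0,0],[0,0,0],[0,0,0],[0,0,0],[0,0,0]],"twist":[0,0,0,0,0,0,0,0]}'
python3 -m inch '{"claw":[-0.3,-0.3,-0.3,-0.3,1,1,1,1,1,1,1,1],"translation":[[-0.5,0,0],[-1,0,0],[-1.6,0,0],[-2,0,0],[-2,0,0],[-2,0,0],[-2,0,0],[-2,0,0],[-2,0,0],[-2,0,0],[-2,0,0],[-2,0,0]],"twist":[0,0,0,0,0,0,0,0,0,0,0,0]}'
python3 -c "
from meas import *
meas()
P=O-u*.033+v*0
go([*P,.235],163.5)"
```

```text
t: 14.72
eef_pos: [0.6478, -0.1997, 0.1914]
ee_rot: [-1.025, 1.308, 0.958]
wrist_force: [-0.2, -0.7, -0.6]
gripper_width: 0.047
t: 15.72
eef_pos: [0.6456, -0.1988, 0.241]
ee_rot: [-1.025, 1.308, 0.959]
wrist_force: [-0.4, 0.3, 0.9]
gripper_width: 0.011
top red 85 X[-0.0426 -0.0309 -0.019 ] Y[-0.013  -0.0016  0.0103] Z[0.21   0.2147 0.2188]
top yel 23 X[-0.0144 -0.0126 -0.0099] Y[-0.0521 -0.0376 -0.0208] Z[0.2059 0.2101 0.214 ]
top tops 99 X[-0.0034  0.028   0.0393] Y[-0.0612 -0.0405  0.0186] Z[0.2153 0.2201 0.2266]
top plate 100 X[-0.086  -0.0485 -0.0309] Y[-0.0123 -0.001   0.0095] Z[0.1943 0.212  0.2169]
side red 67 X[-0.042  -0.0301 -0.0188] Y[-0.0078  0.0046  0.0129] Z[0.204  0.2146 0.2167]
side yel 38 X[-0.0143 -0.0112 -0.0092] Y[-0.0441  0.0186  0.0517] Z[0.2055 0.2094 0.2112]
side tops 297 X[-0.0019  0.0208  0.0409] Y[-0.059   0.0182  0.0609] Z[0.2152 0.2198 0.2252]
side plate 399 X[-0.0869 -0.0572 -0.032 ] Y[-0.      0.0037  0.0071] Z[0.1524 0.187  0.2105]
TCP uprframe [-0.0666 -0.0012] [ 0.6457 -0.1988  0.2414]
pos [ 0.6457 -0.1988  0.2414] yaw -196.46 tilt [ 0.043 -0.019 -0.999] -> units [ 0.192  1.356 -0.045] twist 0.0008 F [ 0.1 -0.1 -0.3]
```

```bash
python3 -m inch '{"claw":[1,1,1,1,1,1,1,1],"translation":[[0,0.5,0],[0,1,0],[0,1.4,0],[0,1.4,0],[0.3,1.4,0],[0.6,1.4,0],[0.8,1.4,0],[0.8,1.4,0]],"twist":[0,0,0,0,0,0,0,0]}'
python3 -c "
from meas import *
P=O-u*.033+v*0
go([*P,.2147],163.5)"
```

```text
t: 16.58
eef_pos: [0.6123, -0.1892, 0.2175]
ee_rot: [-1.023, 1.31, 0.961]
wrist_force: [-0.4, 0.1, 0.3]
gripper_width: 0.0004
pos [ 0.6123 -0.1892  0.2175] yaw -196.46 tilt [ 0.04  -0.018 -0.999] -> units [ 0.112 -0.04  -0.036] twist 0.0008 F [-0.4  0.1  0.3]
```

Pressing down in small steps.

```bash
python3 -m inch '{"claw":[1,1,1,1],"translation":[[0.1,0,0],[0.2,0,0],[0.2,0,0],[0.2,0,0]],"twist":[0,0,0,0]}'
python3 -m inch '{"claw":[1,1,1],"translation":[[0.1,0,0],[0.14,0,0],[0.14,0,0]],"twist":[0,0,0]}'
```

```text
t: 16.92
eef_pos: [0.6129, -0.1892, 0.2128]
ee_rot: [-1.023, 1.309, 0.96]
wrist_force: [-0.4, 0.1, 2.9]
gripper_width: 0.0007
t: 17.17
eef_pos: [0.6133, -0.1894, 0.2122]
ee_rot: [-1.024, 1.309, 0.959]
wrist_force: [-7.8, 2.0, 17.4]
gripper_width: 0.0008
```

It takes 17 N with only 0.6 mm of motion, so it's home. I'll back off, retreat and check.

```bash
python3 -m inch '{"claw":[1,1,1,1,1,1,1,1,1,1],"translation":[[-0.2,0,0],[-0.8,0,0],[-2,0,0],[-3,0,0],[-4,0,0],[-5,-1,0],[-5.5,-2.5,0],[-5.5,-4,0],[-5.5,-4,0],[-5.5,-4,0]],"twist":[0,0,0,0,0,0,0,0,0,0]}'
python3 - <<'E'
from meas import *
meas()
t=bot.read_camera("top");s=bot.read_camera("side")
cv2.imwrite("pics/c9.png",np.hstack([crop(t["img"],350,450,70,170),crop(s["img"],360,440,170,250)]))
E
```

```text
t: 18.0
eef_pos: [0.7045, -0.2153, 0.3508]
ee_rot: [-1.022, 1.31, 0.962]
wrist_force: [-1.4, -0.4, 0.6]
gripper_width: 0.0005
top red 84 X[-0.0416 -0.0313 -0.0205] Y[-0.014  -0.0017  0.01  ] Z[0.21   0.214  0.2189]
top yel 33 X[-0.1431 -0.0133 -0.0099] Y[-0.0512 -0.0301 -0.0086] Z[0.2026 0.2088 0.4516]
top tops 140 X[-0.0001  0.0314  0.0391] Y[-0.061  -0.0328  0.0386] Z[0.2152 0.2187 0.2276]
top plate 122 X[-0.0878 -0.0589 -0.0316] Y[-0.0076 -0.0013  0.0094] Z[0.191  0.2104 0.2165]
side red 71 X[-0.042  -0.0293 -0.019 ] Y[-0.01    0.0051  0.013 ] Z[0.2062 0.2149 0.2169]
side yel 43 X[-0.0139 -0.0111 -0.0071] Y[-0.0448  0.0122  0.051 ] Z[0.2034 0.2102 0.215 ]
side tops 300 X[-0.0018  0.0206  0.0407] Y[-0.0583  0.0115  0.0609] Z[0.2152 0.2195 0.2257]
side plate 397 X[-0.0867 -0.0572 -0.0319] Y[-0.     0.004  0.007] Z[0.1521 0.1878 0.2101]
TCP uprframe [-0.1258 -0.002 ] [ 0.7027 -0.2148  0.3545]
```

View pics/c9.png

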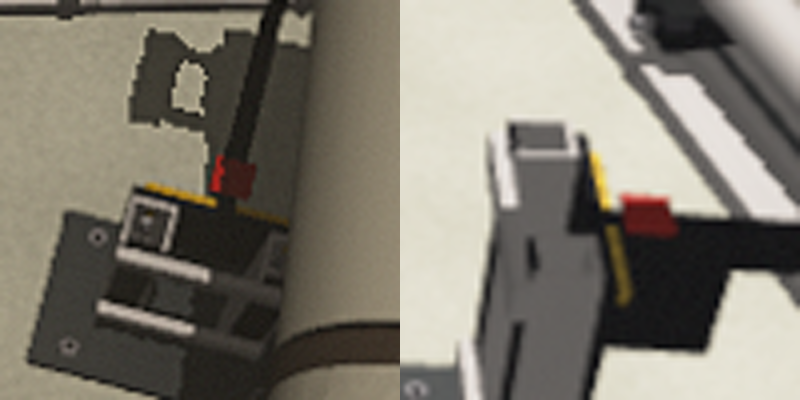

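```bash
python3 -c "
from workcell import bot
s=bot.get_state();print(s['t'],abs(s['qvel']).max(),bot.hand_in())"
```

```text
the job is handed in; nothing more can be done
18.3 0.002732150324787701 None
```

The reel arm with the yellow lock is hung on the aluminium uprights' top pair of slots, seated and locked. I handed the job in at 18.3 s, with the gripper about 14 cm clear.

**What I did:** I gripped the bar, swung it round in front of the uprights, and pushed both claws in with about 11 N until the plate met the faces. I kept pushing while lowering until it seated. Then I let go and pressed once on the thumb plate with about 17 N (19 N in all); it gave only 0.6 mm.

**What the last checks showed:**
- **Height:** on seating, the thumb plate top was at z 0.216 m, exactly the nominal height.
- **Lock:** it is back at its out position relative to the arm (17.7 mm from the thumb plate, 17.6 before entry). A yellow tongue showed inside the left upright when it seated. The right tongue was hidden from both cameras, so I judged it from the lock bar alone.

**What disagreed:**
- **First grasp:** it closed on nothing, because the fingertips stood about level with the reported tool point and not 25 mm ahead of it. Going lower fixed it.
- **Sag after release:** the thumb plate reads 2–3 mm out from the faces and 1–2 mm lower. That fits play in the claws' 6 mm throats over the 4 mm walls.
- **Tool tilt:** the tool leaned about 2.5° while pushing, with no visible effect on the fit.

I didn't measure the other things on the bench again at the end; nothing in the moves or pictures suggested any of them was touched.

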